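# Lock the scanner collar on its shaft flat

## Task

On the scanner stand, swing the black collar round its shaft until the point of its orange-headed clamp screw drops into the narrow milled flat on the shaft (feel for it: rock it gently and it catches both ways), then turn the orange head clockwise until it is fully home, about a quarter turn. Do not force the screw or the collar against the shaft, let go when done, and leave the other things on the bench alone.

Things in the scene. Friction and masses are not known exactly. Their poses are not given: they have to be found in the camera images.
- clamp: the collar's place on the shaft, fixed to the stand: two aluminium rings 50 mm across on either side of the collar, outer faces 21 mm from its middle. Origin: on the shaft axis at the collar's middle, 75 mm above the table. y: along the shaft, which lies level; z: straight up; x: level, away from the robot.
- shaft_end (a point): left (+y) end of the shaft, on its axis, 118 mm from the collar's middle; axes as the clamp's. The 40 mm dark steel shaft does not turn. A brass-coloured milled flat 10 mm wide and 6.5 mm deep, with upright side walls, runs along it; it faces upward to within 0.4 rad either way round the shaft, its exact direction is not measured.
- collar (a joint): angle (rad) of the black collar (64 mm across, 30 mm wide) about the shaft: 0 when its screw points straight up, positive leaning to the clamp's -x (towards the robot); range -1.1 to 1.1. It starts at 0.6 to 0.9. Turning it takes about 3 to 5 N at the screw head; it stays where it is left.
- boss (a point): middle of the top of the collar's 24 mm boss, 44 mm from the shaft axis. In it the screw's sprung, round-ended 8 mm steel nose (2 N/mm, pressed in 5 mm on the round shaft; not visible) rides on the shaft and snaps into the flat, whose walls then stop the collar both ways (0.2 to 0.3 rad play in all, walls a little springy). 10 N at the screw head is plenty to feel a wall; 20 N would score the shaft.
- screw (a joint): turn (rad) of the clamp screw: 0 at the start (loose), grows clockwise seen from outside, moving 2.5 mm inward per rad; at 1.5 it is home and stops. It takes about 0.12 to 0.2 N m. Beyond about 0.2 it goes on only with the nose in the flat; else it is solid on the shaft and must not be forced. It stays where it is left.
- screw_head (a point): centre of the screw's orange square head, 22 x 22 mm and 30 mm tall along the screw, 68 mm from the shaft axis (less 2.5 mm per rad of screw turn). z: along the screw, outward; at screw 0 its y runs along the shaft. A steel shoulder 23 mm across lies 16 to 20 mm below this point.
- stand: the scanner stand, fixed to the table: base plate 130 x 270 x 14 mm, two blue bearing blocks 26 mm thick, 74 mm wide, 109 mm high, their inner faces 90 mm to each side of the collar's middle along y. Origin under its centre, 75 mm straight below the clamp's; same axes.
- probe_a: a loose black round test probe, 36 mm across, 35 mm tall; origin under its centre
- probe_b: a second loose probe, the same
- step_block: a loose steel stair-step calibration block, 80 x 30 x 34 mm; origin under its centre
- gel_bottle: a closed white bottle with a blue cap, 52 mm across, 150 mm tall; origin under its centre
- spare_collar: a loose spare black collar (plain ring, 64 mm across, 30 mm tall, lying flat); not to be used
- spare_screw: a loose spare clamp screw with an orange head, lying on its side, 58 mm long; not to be used
- driver: a screwdriver lying on the bench; not needed

How it is judged:
At the end, for the whole second after the job is handed in: The clamp screw is turned in to more than 1.3 rad of its 1.5, its nose presses on the shaft flat with more than 2 N, the collar stands within 0.5 rad of upright (where the flat lies), and collar and screw are at rest (value of joint screw above 1.3 rad and value of joint collar between -0.5 and 0.5 rad and contact force between clamp and stand above 2 N and velocity of joint each of collar, screw below 0.05 rad/s); the robot touches nothing.
It fails at once if the screw's nose is forced against the shaft with more than 120 N (on its round surface or on the walls of the flat) (contact force between clamp and stand above 120 N).
It fails at once if something else on the bench is moved by more than 20 mm (distance of any of probe_a, probe_b, step_block, gel_bottle, spare_collar, spare_screw, driver from where it was at the start of the episode above 0.02 m).
It also fails if it takes over 70 s, if anything falls off the work surface, if the arm or the gripper's body presses on something with over 40 N, if the wrist force passes 120 N, or if a joint passes its speed limit or range.

## Robot

A 7-joint arm with a two-finger parallel gripper is mounted at the origin on the work surface. World frame = base frame: x ahead of the robot, y to its left, z up, the work surface at z = 0. Lengths are in m, angles in rad, forces in N, time in s.
With the tool pointing down it reaches from about 0.425 to 0.875 m from the base axis. Payload 9.9 kg.
Tool frame: the origin (TCP) lies at the very end of the fingers, on their centre line; the grasp point (between the pads) lies 19 mm behind it; z points along the fingers, y is the direction in which the jaws open and shut (so a half turn about z gives the same grasp; the last joint's range is limited). The gripper opens to 85 mm and grips with 20 to 120 N. Pads are 22 mm wide; open, the fingers measure 114 mm over their backs; the gripper's body (76 mm by 85 mm) begins 54 mm behind the grasp point. The pads swing forward as they close: fully open they stand 13 mm farther back than shut.
Start: joints at [1.072, 0.576, 0.025, 1.437, -0.015, 1.129, -0.057], TCP at [0.272, -0.618, 0.197] pointing down, gripper open.
Joint ranges: [-2.76, 2.76], [-0.34, 2.15], [-1.52, 1.57], [0.19, 2.46], [-1.09, 4.23], [0.17, 1.99], [-2.82, 2.82]. Speed limits (rad/s): [2.22, 2.22, 3.01, 3.01, 3.14, 3.14, 3.14].

## Interface

Orientations are given as a unit quaternion [w, x, y, z].
In Python, from bench import robot, fingers, eyes gives the robot as it stands. Calls block until the motion is done:
- robot.move_pose(position, orientation): joint-space move of the TCP to a pose.
- robot.line_to(position, orientation=None, vel=0.15, contact_N=None): straight line of the TCP; orientation=None keeps the orientation; vel is the mean speed in m/s. With contact_N (N) it stops when the force on the tool has changed by that much, and returns True; else False.
- robot.goto_joints(angles): joint-space move.
- fingers.release() and fingers.clamp(): open the fingers fully, or close them until they stop; the grip force is fixed at half the most.
- robot.pause(seconds).
- robot.ik(position, orientation): joint angles nearest the present ones, or None.
- eyes.capture(name): name is "scene" or "top"; returns the picture (400x640x3 uint8, blue, green, red); there is no depth.
- eyes.camera_model(name): a dict with "K" (3x3 intrinsics, pixels), "distortion" ([k1, k2, p1, p2, k3] as OpenCV has them; the pictures are not rectified), "view" (4x4, takes a point from world to camera coordinates). Camera axes: x right, y up, looking along -z (the intrinsics and any distortion apply to the point x, -y, -z); pixel columns grow to the right and rows downward; lengths in m; the calibration is good to about 2 mm. A picture is of the moment at which its call begins. camera_model takes no time and is no camera call.
A pose or a line that the arm cannot do raises robot.MotionError and nothing moves.
- robot.finish_job(): hands the job in, once; it reports no verdict.
Readings, each from a call of its own:
- robot.get_clock(): time.
- robot.get_qpos(): joint angles.
- robot.get_dq(): joint speeds.
- robot.get_tau(): joint torques, N m.
- robot.get_tcp_pos(): TCP position.
- robot.get_orientation(): TCP orientation.
- robot.get_contact_force(): force on the tool from outside, world axes, zero at the start.
- robot.get_moment(): the same for the moment, N m.
- robot.get_opening(): opening from 0.0 (shut) to 1.0 (fully open).
Only numpy, scipy, OpenCV 4.12 (cv2) and the standard library are available. Lean on these libraries where they do the work, as an engineer would, in place of code of your own. Each camera call takes 0.05 s, during which the arm holds its last target. There are 200 camera calls.

## Working session

There is one attempt and no reset: what is moved stays moved. The work goes in short steps, each a Python script; the robot and the scene stay as the last script left them, time stands still between calls to the robot, and variables do not carry over. Pictures are saved under pics/ and viewed, about 8 in all and at most 12, crops included, and the job is handed in when it is done.

```bash
ls; mkdir -p pics
python3 - <<'E'
from bench import robot, fingers, eyes
import cv2
for n in("scene","top"):
    cv2.imwrite(f"pics/{n}0.png",eyes.capture(n)); m=eyes.camera_model(n); print(n,m)
print(robot.get_clock(),robot.get_tcp_pos(),robot.get_orientation())
E
```

```text
pics
scene {'K': array([[374.29840269,   0.        , 322.74788579],
       [  0.        , 374.29840269, 203.88330676],
       [  0.        ,   0.        ,   1.        ]]), 'distortion': array([0.00780312, 0.        , 0.        , 0.        , 0.        ]), 'view': array([[-0.36184314,  0.93215412,  0.01257935,  0.17150625],
       [-0.6102882 , -0.2470586 ,  0.75266883,  0.24938447],
       [ 0.70471119,  0.26467102,  0.65827911, -1.39842684],
       [ 0.        ,  0.        ,  0.        ,  1.        ]])}
top {'K': array([[439.57732085,   0.        , 315.55455159],
       [  0.        , 439.57732085, 202.23428256],
       [  0.        ,   0.        ,   1.        ]]), 'distortion': array([0.02469724, 0.        , 0.        , 0.        , 0.        ]), 'view': array([[ 0.00380016, -0.99988034,  0.01499551, -0.00571973],
       [ 0.99571502,  0.00516904,  0.09233026, -0.52019604],
       [-0.09239672,  0.01458039,  0.99561552, -1.45350313],
       [ 0.        ,  0.        ,  0.        ,  1.        ]])}
0.1 [ 0.27184035 -0.61731883  0.19624051] [-7.34501004e-04  9.78566199e-01  2.05931101e-01 -1.91497248e-04]
```

View pics/scene0.png

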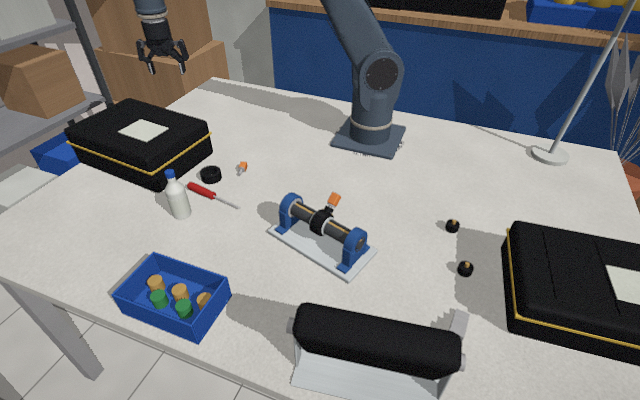

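View pics/top0.png

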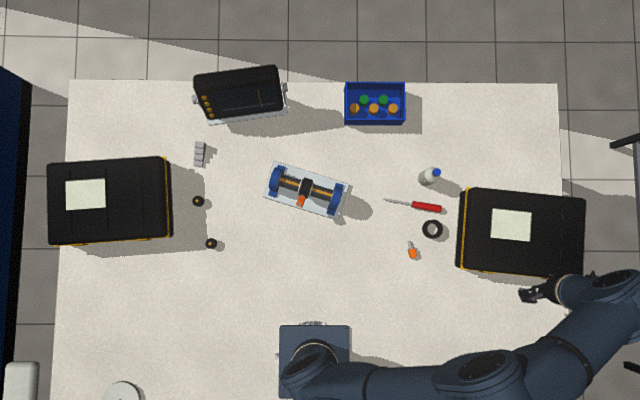

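The scene picture shows the stand near (322,225) and the orange head at (334,200). In the top picture the stand is near (306,189) with the head at (301,201), leaning towards the robot. Next I'll enlarge both.

```bash
cat > h.py <<'E'
import numpy as np, cv2
from scipy.spatial.transform import Rotation as R
from bench import robot, fingers, eyes
def ray(n,uv):
    m=eyes.camera_model(n); p=cv2.undistortPoints(np.array([[uv]],float),m["K"],m["distortion"])[0,0]
    V=m["view"]; d=V[:3,:3].T@np.array([p[0],-p[1],-1]); return -V[:3,:3].T@V[:3,3], d/np.linalg.norm(d)
def atz(n,uv,z):
    c,d=ray(n,uv); return c+d*(z-c[2])/d[2]
def tri(uvs):
    A=np.zeros((3,3));b=np.zeros(3);rs=[ray(n,p) for n,p in uvs]
    for c,d in rs:
        P=np.eye(3)-np.outer(d,d);A+=P;b+=P@c
    x=np.linalg.solve(A,b); return x,[np.linalg.norm(np.cross(x-c,d)) for c,d in rs]
def proj(n,P):
    m=eyes.camera_model(n);V=m["view"];q=np.atleast_2d(P)@V[:3,:3].T+V[:3,3]
    q=q*[1,-1,-1]; return cv2.projectPoints(q,np.zeros(3),np.zeros(3),m["K"],m["distortion"])[0][:,0]
E
python3 - <<'E'
import cv2
a=cv2.imread("pics/top0.png")[150:230,250:360]; b=cv2.imread("pics/scene0.png")[180:290,255:385]
cv2.imwrite("pics/topc.png",cv2.resize(a,None,fx=7,fy=7,interpolation=cv2.INTER_CUBIC))
cv2.imwrite("pics/scenec.png",cv2.resize(b,None,fx=5,fy=5,interpolation=cv2.INTER_CUBIC))
E
```

```text
(no output)
```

View pics/topc.png

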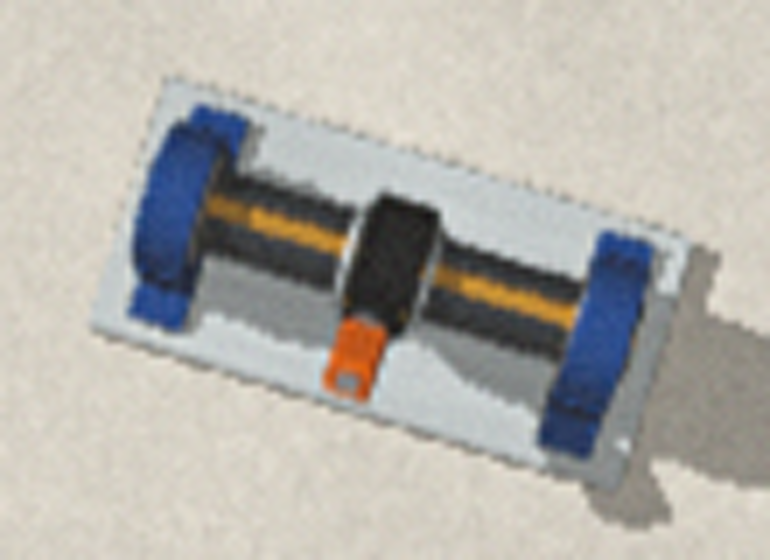

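View pics/scenec.png

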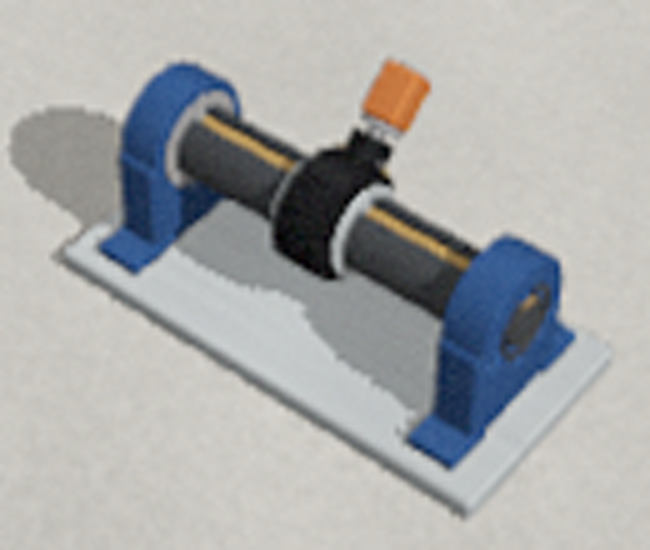

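```bash
cat >> h.py <<'E'
tc=lambda x,y:((x+.5)/7-.5+250,(y+.5)/7-.5+150)
sc=lambda x,y:((x+.5)/5-.5+255,(y+.5)/5-.5+180)
E
python3 - <<'E'
from h import *
from scipy.optimize import least_squares
cor=dict(TL=(.065,.135),TR=(.065,-.135),BR=(-.065,-.135),BL=(-.065,.135))
obs=[("top",tc(168,78),'TL'),("top",tc(690,238),'TR'),("top",tc(628,485),'BR'),("top",tc(92,328),'BL'),
 ("scene",sc(60,250),'TR'),("scene",sc(465,508),'TL'),("scene",sc(608,347),'BL')]
def f(p,full=False):
    c,s=np.cos(p[2]),np.sin(p[2]);r=[]
    for n,uv,k in obs:
        a,b=cor[k];r+=list(proj(n,[p[0]+c*a-s*b,p[1]+s*a+c*b,.014])[0]-uv)
    return np.array(r)
s=least_squares(f,[.6,0,-.3]);print(s.x,s.fun.reshape(-1,2).round(1))
x,y,t=s.x; T=np.array([[np.cos(t),-np.sin(t),0],[np.sin(t),np.cos(t),0],[0,0,1]]);o=np.array([x,y,.075])
h,e=tri([("top",tc(355,359)),("scene",sc(397,97))]);q=T.T@(h-o);print("head",h,e,"clamp",q,"r",np.hypot(q[0],q[2]),"ang",np.arctan2(-q[0],q[2]))
# shaft line check and flat: edges/ flat centre in top at crop
# predicted flat centre pixels for various angles at y=+-0.055
for yy in(.055,-.055):
  for a in(-.4,-.2,0,.2,.4):
    for n,inv in(("top",lambda u:(np.array(u)+.5-[250,150])*7-.5),("scene",lambda u:(np.array(u)+.5-[255,180])*5-.5)):
      # flat: at depth, distance 13.5mm
      print(yy,a,n,inv(proj(n,o+T@[-.0135*np.sin(a),yy,.0135*np.cos(a)])[0]).round(0), end=" ")
    print()
for ang in(.6,.75,.9):
  hh=o+T@[-.068*np.sin(ang),0,.068*np.cos(ang)]; print(ang,(proj("top",hh)[0]+.5-[250,150])*7-.5,(proj("scene",hh)[0]+.5-[255,180])*5-.5)
E
```

```text
[ 0.56467375  0.0283758  -0.29455863] [[ 0.4 -1. ]
 [ 1.6 -0.6]
 [-0.6  0.6]
 [-0.3 -0.5]
 [-0.6  0. ]
 [ 0.6 -0.6]
 [ 1.2 -0.6]]
head [0.51573499 0.04559971 0.11815669] [np.float64(0.0004716352165165784), np.float64(0.00047163521651649194)] clamp [-0.0518314   0.00227431  0.04315669] r 0.06744622777037633 ang 0.8764696532582841
0.055 -0.4 top [285. 214.] 0.055 -0.4 scene [412. 249.] 
0.055 -0.2 top [283. 219.] 0.055 -0.2 scene [416. 245.] 
0.055 0 top [281. 224.] 0.055 0 scene [419. 242.] 
0.055 0.2 top [280. 230.] 0.055 0.2 scene [422. 239.] 
0.055 0.4 top [278. 235.] 0.055 0.4 scene [425. 237.] 
-0.055 -0.4 top [513. 284.] -0.055 -0.4 scene [240. 153.] 
-0.055 -0.2 top [511. 289.] -0.055 -0.2 scene [243. 150.] 
-0.055 0 top [510. 294.] -0.055 0 scene [246. 147.] 
-0.055 0.2 top [508. 300.] -0.055 0.2 scene [249. 144.] 
-0.055 0.4 top [506. 305.] -0.055 0.4 scene [253. 143.] 
0.6 [369.2752806  328.72853281] [378.92695895  88.96040506]
0.75 [364.21246219 347.12109603] [388.1894536   90.70026798]
0.9 [359.92345537 363.39440983] [395.97431695  95.12491892]
```

```bash
cat >> h.py <<'E'
o=np.array([.56467,.02838,.075]); t=-.29456
T=R.from_euler('z',t).as_matrix()
def n(a): return T@[-np.sin(a),0,np.cos(a)]
def pose(a,r,b=None,s=0,flip=False):
    """TCP so that the tool axis (tilt b) passes the point 72 mm out on the screw axis at angle a when r=.055"""
    if b is None:b=a
    z=-n(b); y=T@[0,1,0]*(-1 if flip else 1); M=np.c_[np.cross(y,z),y,z]@R.from_euler('z',s).as_matrix()
    p=o+n(a)*(.017+.055)+n(b)*(r-.072); q=R.from_matrix(M).as_quat(); return p,[q[3],q[0],q[1],q[2]]
E
python3 - <<'E'
from h import *
for flip in(0,1):
  for a,b,s in [(.87,.87,0),(.87,.6,0),(.87,.4,0),(.87,.2,0),(.4,.4,0),(0,0,0),(-.3,-.3,0),(.3,.3,1.5),(0,0,1.5),(-.3,-.3,1.5),(-.3,0,1.5)]:
    q=robot.ik(*pose(a,.055,b,s,flip)); q2=robot.ik(*pose(a,.13,b,s,flip)); print(flip,a,b,s,None if q is None else np.round(q,2),q2 is not None)
E
```

```text
0 0.87 0.87 0 None False
0 0.87 0.6 0 None True
0 0.87 0.4 0 [-0.35  0.35 -0.    2.32  1.03  0.28 -0.05] True
0 0.87 0.2 0 [ 0.19  0.42 -0.61  2.13  0.68  0.59  0.36] True
0 0.4 0.4 0 [-0.08  0.34 -0.3   2.24  0.97  0.41  0.05] True
0 0 0 0 [ 0.32  0.55 -0.69  1.8   0.43  0.94  0.72] True
0 -0.3 -0.3 0 [ 0.34  0.76 -0.73  1.48  0.32  1.33  0.86] True
0 0.3 0.3 1.5 [-0.06  0.36 -0.27  2.13  0.59  0.48 -1.03] True
0 0 0 1.5 [ 0.11  0.5  -0.37  1.81  0.23  0.87 -0.58] True
0 -0.3 -0.3 1.5 [ 0.16  0.69 -0.37  1.48  0.11  1.27 -0.44] True
0 -0.3 0 1.5 [ 0.12  0.53 -0.37  1.76  0.24  0.89 -0.57] True
1 0.87 0.87 0 None False
1 0.87 0.6 0 None False
1 0.87 0.4 0 [ 0.51  0.62 -1.29  2.3   1.33  0.94  2.75] True
1 0.87 0.2 0 [-0.3   0.38  0.07  2.15  0.18  0.44 -2.27] True
1 0.4 0.4 0 [-0.56  0.35  0.33  2.25  0.44  0.23 -2.55] True
1 0 0 0 [-0.13  0.48 -0.    1.82  0.    0.84 -2.  ] True
1 -0.3 -0.3 0 [-0.1   0.68  0.08  1.49 -0.15  1.26 -1.83] True
1 0.3 0.3 1.5 [ 0.59  0.63 -1.29  2.11  1.11  0.97  1.59] True
1 0 0 1.5 [ 0.6   0.78 -1.29  1.79  0.81  1.22  1.98] True
1 -0.3 -0.3 1.5 [ 0.55  0.98 -1.3   1.47  0.68  1.55  2.16] True
1 -0.3 0 1.5 [ 0.6   0.82 -1.29  1.75  0.83  1.25  2.  ] True
```

```bash
cat >> h.py <<'E'
def ft(a):
    F=np.mean([robot.get_contact_force() for _ in range(3)],0); tg=T@[-np.cos(a),0,-np.sin(a)]
    return F@tg, F@T[:,1], F@n(a)   # tangential (+ = +collar), along shaft, outward
E
python3 - <<'E'
from h import *
p=robot.get_tcp_pos(); robot.line_to(p+[0,0,.17],vel=.2)
a,b=.87,.2
P,Q=pose(a,.17,b); robot.move_pose(P,Q)
print(robot.get_clock(),robot.get_tcp_pos(),ft(a))
print(robot.line_to(*pose(a,.060,b),vel=.1,contact_N=6),robot.get_clock(),robot.get_tcp_pos()-pose(a,.06,b)[0],ft(a))
cv2.imwrite("pics/s1.png",cv2.resize(eyes.capture("scene")[150:270,255:385],None,fx=5,fy=5,interpolation=cv2.INTER_CUBIC))
E
```

```text
3.6417 [0.49376691 0.04916481 0.21745477] (np.float64(-0.49259253432491373), np.float64(-0.6844845938898452), np.float64(0.3993881540349442))
False 4.8917 [0.00021718 0.0001437  0.00044219] (np.float64(0.11997554145274038), np.float64(0.17571441720357106), np.float64(-0.619121070051969))
```

View pics/s1.png

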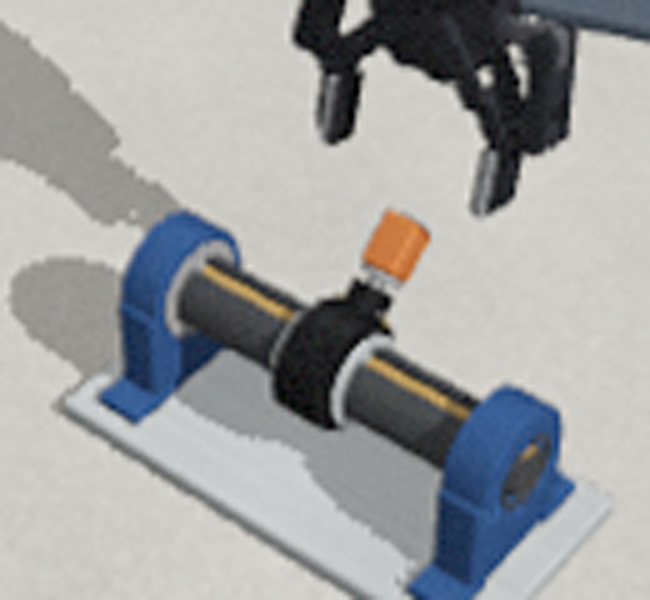

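The picture shows the open fingertips at about crop (335,140) and (485,210), higher than I expected above the head at (397,245). I'll compare that with the projection of the TCP.

Run:
```python
from h import *
p=robot.get_tcp_pos(); print(p, robot.get_clock(), robot.get_opening(), robot.get_dq().round(3) if hasattr(robot.get_dq(),'round') else robot.get_dq())
w=robot.get_orientation();M=R.from_quat([w[1],w[2],w[3],w[0]]).as_matrix();print(M.round(3))
inv=lambda u:((u+.5-[255,150])*5-.5).round(0)
for d in(0,-.013):
  for s in(-.0425,0,.0425): print(d,s,inv(proj("scene",p+M[:,2]*d+M[:,1]*s)[0]))
for a in (.8,.87,.95): print(a,inv(proj("scene",o+n(a)*.068)[0]))
cv2.imwrite("pics/s2.png",np.hstack([cv2.resize(eyes.capture("scene")[150:250,275:355],None,fx=5,fy=5,interpolation=cv2.INTER_CUBIC),cv2.resize(eyes.capture("top")[150:250,265:345],None,fx=5,fy=5,interpolation=cv2.INTER_CUBIC)]))
```

```text
[0.51454702 0.04375255 0.11020255] 4.9417 0.9979530667175512 [ 0.002 -0.003  0.     0.001  0.001 -0.001 -0.002]
[[-0.938  0.29   0.191]
 [ 0.285  0.957 -0.058]
 [-0.2    0.    -0.98 ]]
0 -0.0425 [329. 223.]
0 0 [395. 257.]
0 0.0425 [463. 292.]
-0.013 -0.0425 [333. 202.]
-0.013 0 [399. 235.]
-0.013 0.0425 [468. 270.]
0.8 [391. 242.]
0.87 [395. 244.]
0.95 [398. 247.]
```

View pics/s2.png

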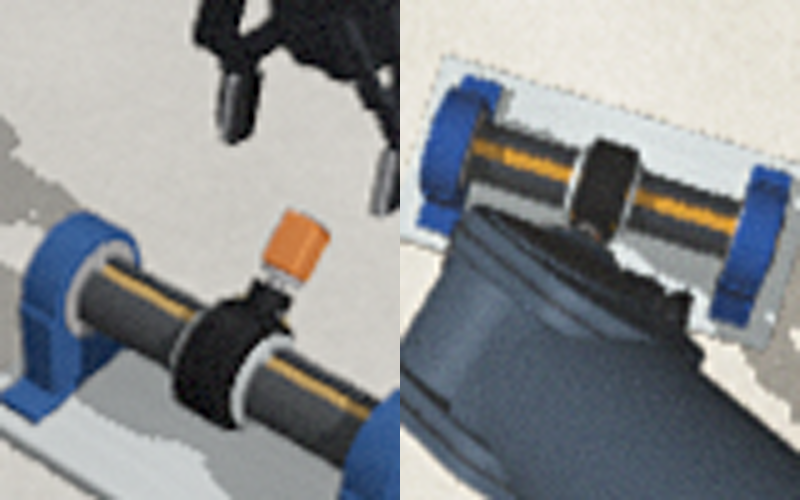

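Run:
```python
from h import *
p=np.array([.27184,-.61732,.19624]);w=[-7.345e-4,.978566,.20593,-1.9e-4];M=R.from_quat([w[1],w[2],w[3],w[0]]).as_matrix()
for n_ in("scene","top"):
  for d in(0,-.013,-.05):
    print(n_,d,*[proj(n_,p+M[:,2]*d+M[:,1]*s)[0].round(1) for s in(-.05,0,.05)])
a=cv2.imread("pics/scene0.png")[10:90,120:220]; b=cv2.imread("pics/top0.png")[260:320,500:600]
cv2.imwrite("pics/g0.png",np.vstack([cv2.resize(x,None,fx=5,fy=4 if 0 else 4,interpolation=cv2.INTER_CUBIC) for x in(a,b)]))
```

```text
scene 0 [187.   87.8] [171.7  87.9] [156.3  88. ]
scene -0.013 [186.1  84. ] [170.7  84.1] [155.2  84.2]
scene -0.05 [183.5  73. ] [167.7  73.1] [151.9  73.1]
top 0 [510.9 289.5] [526.3 282.5] [541.7 275.7]
top -0.013 [512.9 289.9] [528.5 283. ] [544.1 276. ]
top -0.05 [519.1 291.3] [535.1 284.2] [551.1 277. ]
```

View pics/g0.png

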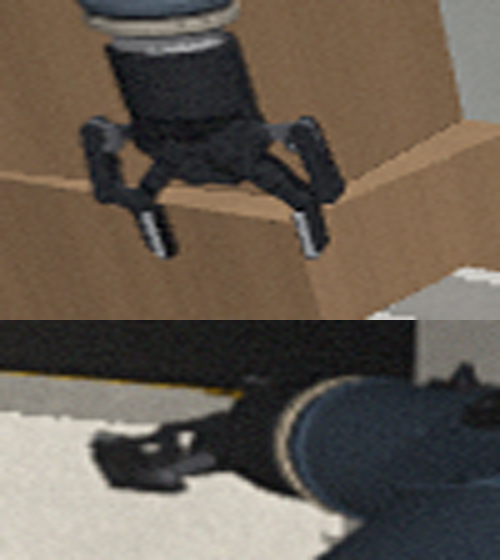

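Both views agree that the real fingertips sit about 35 mm further back along the tool axis than the stated TCP, on top of the 13 mm expected with the gripper open. They appear at scene (152,74) and (183,74), where the projection puts a point 48 mm behind the TCP. I'll correct for this and look again before gripping.

```bash
cat >> h.py <<'E'
OFF=.035
_pose=pose
def pose(a,r,b=None,s=0,flip=False): return _pose(a,r-OFF,b,s,flip)
E
python3 - <<'E'
from h import *
a,b=.87,.2
for aa,bb,s in [(.45,-.22,0),(.45,.45,0),(.45,.3,0),(.3,.3,0),(0,0,0),(.2,.2,1.5),(0,0,1.5),(-.2,-.2,1.5)]:
    q=robot.ik(*pose(aa,.06,bb,s)); print(aa,bb,s,None if q is None else np.round(q,2))
print(robot.line_to(*pose(a,.060,b),vel=.05,contact_N=5),robot.get_clock(),ft(a))
im=eyes.capture("scene");cv2.imwrite("pics/s3.png",cv2.resize(im[150:250,275:375],None,fx=6,fy=6,interpolation=cv2.INTER_CUBIC))
E
```

```text
0.45 -0.22 0 [ 0.41  0.72 -0.86  1.74  0.43  1.12  0.68]
0.45 0.45 0 [ 0.07  0.43 -0.53  2.29  1.4   0.5  -0.39]
0.45 0.3 0 [ 0.25  0.48 -0.72  2.16  1.    0.59  0.06]
0.3 0.3 0 [ 0.27  0.48 -0.73  2.14  0.98  0.61  0.09]
0 0 0 [ 0.42  0.64 -0.88  1.83  0.6   0.95  0.55]
0.2 0.2 1.5 [ 0.11  0.46 -0.45  2.04  0.57  0.58 -0.97]
0 0 1.5 [ 0.21  0.56 -0.52  1.84  0.36  0.84 -0.71]
-0.2 -0.2 1.5 [ 0.22  0.67 -0.5   1.64  0.23  1.09 -0.57]
False 5.8917 (np.float64(-0.44008741562746057), np.float64(0.5062543176064247), np.float64(0.6929482311511105))
```

View pics/s3.png

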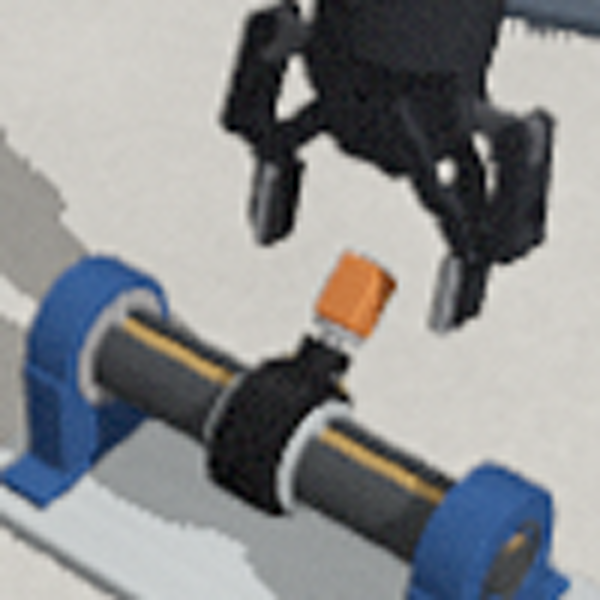

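The fingertips are at crop (268,243) and (440,330), so their midpoint (354,287) lies on the head centre (about 352,291), as intended. I'll grip now.

Run:
```python
from h import *
a,b=.87,.2
fingers.clamp(); robot.pause(.2)
print("open",robot.get_opening(),robot.get_clock(),np.round(ft(a),1))
# swing rigidly to 0.5
for k in np.arange(.02,.40,.03):
    robot.line_to(*pose(a-k,.060,b-k),vel=.04); f=ft(a-k); print(round(a-k,3),np.round(f,1))
    if abs(f[0])>12: print("stop");break
print(robot.get_clock())
im=eyes.capture("scene");cv2.imwrite("pics/s4.png",cv2.resize(im[150:250,275:375],None,fx=6,fy=6,interpolation=cv2.INTER_CUBIC))
```

```text
open 0.24434635946781558 6.7417 [-0.8  4.2  4.1]
0.85 [-1.1  3.9  6.1]
0.82 [-1.1  4.   5.8]
0.79 [-2.4  3.8  6.4]
0.76 [-2.3  2.9  6.2]
0.73 [-1.3  4.3  6. ]
0.7 [-1.3  3.4  5. ]
0.67 [-0.9  3.1  4.9]
0.64 [-1.1  4.1  4.8]
0.61 [-1.1  3.7  5.6]
0.58 [-0.9  4.3  4.8]
0.55 [-1.6  4.1  5. ]
0.52 [-1.2  3.6  4.9]
0.49 [-2.3  5.2  4.1]
9.9917
```

View pics/s4.png

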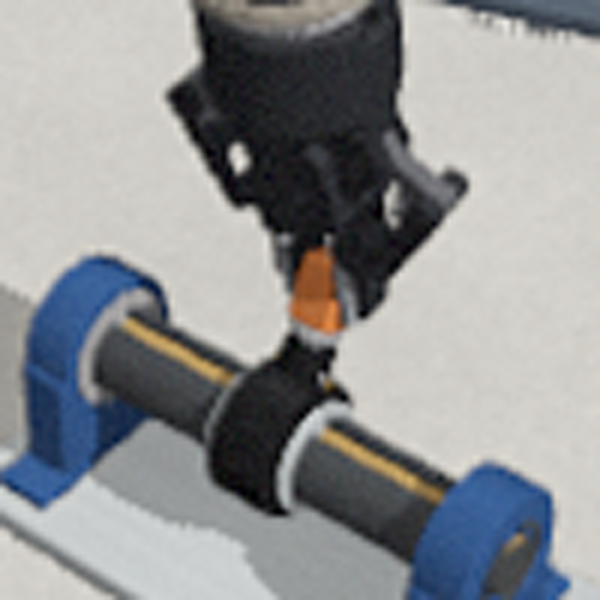

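The collar followed the gripper to about 0.49, with the head held at crop (318,290). Next I'll regrip with the tool aligned to the screw. A rigid grip carries torque as moment as well as force, so I'll feel for the walls with the total torque about the shaft.

```bash
cat >> h.py <<'E'
def tq(a):
    F=np.mean([robot.get_contact_force() for _ in range(3)],0);M=np.mean([robot.get_moment() for _ in range(3)],0)
    p=robot.get_tcp_pos(); ax=T[:,1]
    # torque about shaft in +collar sense (+collar: n tilts to -x => rotation about -y)
    return -ax@(M+np.cross(p-o,F)), -ax@M, M@n(a)
E
python3 - <<'E'
from h import *
a=.49
print("held",np.round(ft(a),1),np.round(tq(a),2))
fingers.release(); print("free",np.round(ft(a),1),np.round(tq(a),2))
robot.line_to(*pose(a,.062,.45),vel=.04)
print("reoriented",np.round(ft(a),1),np.round(tq(a),2),robot.get_qpos())
robot.line_to(*pose(a,.058,a),vel=.04)
fingers.clamp();robot.pause(.2)
print("grip",robot.get_opening(),np.round(ft(a),1),np.round(tq(a),2),robot.get_clock())
while a>.32:
    a-=.02; robot.line_to(*pose(a,.058),vel=.03); print(round(a,3),np.round(ft(a),1),np.round(tq(a),2))
print(robot.get_clock())
E
```

```text
held [-1.   4.8  3.9] [-0.3  -0.15 -0.68]
free [-0.5  0.1  0. ] [0.17 0.18 0.  ]
reoriented [ 0.  -0.4 -0.6] [-0.43 -0.43  0.03] [ 0.10216791  0.43522344 -0.58738162  2.29408653  1.40020179  0.5250262
 -0.3965631 ]
grip 0.24341955078128372 [0.4 3.6 5.8] [-0.57 -0.58 -0.13] 13.6167
0.47 [0.4 4.7 5.4] [-0.64 -0.65 -0.06]
0.45 [-0.1  4.4  6.5] [-0.7  -0.7  -0.08]
0.43 [0.8 5.  7.9] [-0.66 -0.68 -0.06]
0.41 [1.  4.1 6.7] [-0.65 -0.68 -0.09]
0.39 [0.7 5.9 7.3] [-0.63 -0.64 -0.08]
0.37 [1.1 5.3 6.9] [-0.64 -0.67 -0.09]
0.35 [1.8 4.7 6.3] [-0.65 -0.69 -0.08]
0.33 [0.7 5.1 6.5] [-0.61 -0.63 -0.08]
0.31 [0.1 4.8 6.6] [-0.62 -0.62 -0.13]
15.8667
```

Run:
```python
from h import *
a=.31; base=None
L=[]
while a>-.55:
    a-=.02; robot.line_to(*pose(a,.058),vel=.03); f=ft(a);m=tq(a);L.append((f[0],m[0]+.95*a)); print(round(a,3),np.round(f,1),np.round(m,2),round(m[0]+.95*a,2))
    if len(L)>3:
        r=np.median(L[:-1][-5:],0)
        if abs(f[0]-r[0])>6 or abs(L[-1][1]-r[1])>.35: print("stop");break
print(robot.get_clock())
```

```text
0.29 [2.  5.2 6.8] [-0.56 -0.61 -0.12] -0.28
0.27 [0.5 5.1 6.8] [-0.54 -0.55 -0.08] -0.28
0.25 [0.2 5.  6.8] [-0.6  -0.61 -0.06] -0.36
0.23 [1.4 5.1 6. ] [-0.5  -0.53 -0.01] -0.28
0.21 [0.7 4.7 5.5] [-0.5  -0.52 -0.05] -0.3
0.19 [0.6 5.7 6.6] [-0.5  -0.52 -0.1 ] -0.32
0.17 [0.9 5.1 5.4] [-0.45 -0.47 -0.08] -0.29
0.15 [-0.1  5.3  4.6] [-0.4  -0.4  -0.01] -0.26
0.13 [-0.   5.5  4.5] [-0.37 -0.37 -0.1 ] -0.25
0.11 [0.2 4.9 4.5] [-0.33 -0.34 -0.06] -0.22
0.09 [0.1 5.1 4.1] [-0.31 -0.32 -0.05] -0.23
0.07 [0.2 5.5 2.5] [-0.23 -0.24 -0.08] -0.17
0.05 [-0.1  5.8  3.1] [-0.2  -0.2  -0.07] -0.15
0.03 [-0.4  5.8  3. ] [-0.23 -0.22 -0.1 ] -0.2
0.01 [-0.3  5.9  3.7] [-0.12 -0.12 -0.07] -0.11
-0.01 [0.9 5.8 2.9] [-0.07 -0.09 -0.1 ] -0.08
-0.03 [-0.6  5.6  3.6] [-0.13 -0.11 -0.11] -0.15
-0.05 [-0.2  5.1  3. ] [-0.05 -0.04 -0.06] -0.09
-0.07 [0.5 5.8 3.6] [-0.06 -0.07 -0.07] -0.13
-0.09 [1.1 5.7 3.9] [-0.14 -0.16 -0.03] -0.22
-0.11 [3.3 4.9 3.8] [-0.17 -0.25 -0.1 ] -0.28
-0.13 [5.1 5.1 6.2] [-0.56 -0.68 -0.12] -0.69
stop
21.3667
```

Something stops the collar at about -0.12, with tangential force up to +5 N and a clear change in moment. I'll rock it the other way to find the opposite wall.

Run:
```python
from h import *
a=-.13
for k in range(2): pass
while a<.30:
    a+=.02; robot.line_to(*pose(a,.058),vel=.03); f=ft(a);m=tq(a); c=m[1]+.95*a; print(round(a,3),np.round(f,1),np.round(m[1],2),round(c,2))
    if f[0]<-6 or c>.5: print("stop");break
print(robot.get_clock())
```

```text
-0.11 [3.8 5.4 4.1] -0.42 -0.52
-0.09 [2.9 6.9 3.8] -0.37 -0.45
-0.07 [1.8 6.1 4.1] -0.34 -0.4
-0.05 [0.9 6.7 2. ] 0.03 -0.02
-0.03 [0.3 7.6 2.7] -0.04 -0.07
-0.01 [0.8 7.4 3.1] -0.06 -0.07
0.01 [1.6 7.7 2.5] -0.08 -0.07
0.03 [0.5 6.2 1.6] -0.17 -0.14
0.05 [0.3 6.4 2.1] -0.15 -0.11
0.07 [-0.9  6.   2.2] -0.04 0.03
0.09 [-4.   7.6 -1.1] 0.53 0.61
stop
24.1167
```

The walls are at about -0.12 and +0.08, so the play is 0.2 rad and the middle about -0.02. That agrees with the camera, which put the flat near 0. Now I'll turn the screw in from the middle, watching forces and torque.

Run:
```python
from h import *
a=-.02
robot.line_to(*pose(a,.058),vel=.03); robot.pause(.2); b0=tq(a)[2]; print(np.round(ft(a),1),round(b0,2))
s=0
while s<1.46:
    s=min(s+.08,1.48); robot.line_to(*pose(a,.058-.0025*s,s=s),vel=.004 if 0 else .05); f=ft(a);m=tq(a)
    print(round(s,2),np.round(f,1),np.round(m[2]-b0,2))
    if abs(m[2]-b0)>.45 or abs(f[0])>9 or abs(f[1])>25: print("stop");break
print(robot.get_clock(),robot.get_qpos())
```

```text
[-3.4  6.5  2.1] -0.05
0.08 [-2.5  6.9  0.6] -0.06
0.16 [-1.8  7.6  2.1] -0.11
0.24 [-2.1  7.2  1.7] -0.06
0.32 [-1.9  6.5  0.7] -0.09
0.4 [-1.1  7.4  2.7] -0.1
0.48 [-1.6  7.1  1.4] 0.01
0.56 [-1.   7.4  1.8] -0.01
0.64 [-0.4  7.7  2.9] -0.04
0.72 [-0.8  8.5  2.9] -0.15
0.8 [0.3 9.2 3.2] -0.07
0.88 [0.5 8.6 3.1] -0.02
0.96 [0.9 7.8 3.8] -0.06
1.04 [1.1 7.7 3.6] -0.03
1.12 [1.2 8.6 4.4] -0.07
1.2 [-0.5  7.9  2.6] -0.11
1.28 [0.7 8.4 2.6] -0.04
1.36 [0.8 8.8 3.1] -0.06
1.44 [0.5 9.1 3.1] -0.1
1.48 [0.2 8.9 3.9] -0.06
29.325 [ 0.16888885  0.56420806 -0.45621252  1.82671709  0.30595209  0.83794905
 -0.63895045]
```

Run:
```python
from h import *
a=-.02;b0=-.05;s=1.48
print(robot.get_opening())
while s<1.70:
    s+=.03; robot.line_to(*pose(a,.058-.0025*min(s,1.5),s=s),vel=.03); robot.pause(.1); f=ft(a);m=tq(a); print(round(s,2),np.round(f,1),np.round(m[2]-b0,2))
    if abs(m[2]-b0)>.5: print("stop");break
im=eyes.capture("scene");cv2.imwrite("pics/s5.png",cv2.resize(im[140:240,275:375],None,fx=6,fy=6,interpolation=cv2.INTER_CUBIC))
print(robot.get_clock())
```

```text
0.24063904742461384
1.51 [1.4 9.6 3.2] 0.17
1.54 [-0.2  7.5  3.5] 1.25
stop
30.075
```

View pics/s5.png

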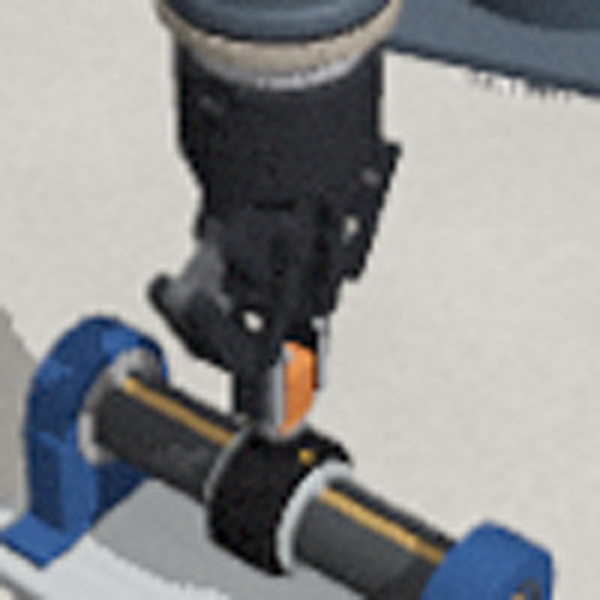

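The gripped head sits upright at crop (295,385), low over the collar. Torque rose sharply at 1.51 to 1.54, which is the home stop. I'll ease back to 1.50 to take the load off, let go and withdraw straight out.

Run:
```python
from h import *
a=-.02
robot.line_to(*pose(a,.058-.00375,s=1.505),vel=.03); print(np.round(ft(a),1),np.round(tq(a),2))
fingers.release(); print(robot.get_opening(),np.round(ft(a),1))
robot.line_to(*pose(a,.20,s=1.5),vel=.08); p=robot.get_tcp_pos()
robot.line_to([p[0]-.0,p[1]-.25,p[2]+.08],vel=.2)
robot.pause(.3)
A=cv2.resize(eyes.capture("scene")[170:270,275:375],None,fx=4,fy=4,interpolation=cv2.INTER_CUBIC)
im=eyes.capture("top");cv2.imwrite("pics/top_end.png",im);B=cv2.resize(im[150:230,260:360],None,fx=4,fy=5,interpolation=cv2.INTER_CUBIC)
cv2.imwrite("pics/s6.png",np.hstack([A,B]))
for aa in(-.1,0,.1):
  h=o+n(aa)*.06425; print(aa,(proj("scene",h)[0]-[275,170])*4,(proj("top",h)[0]-[260,150])*[4,5])
print(robot.get_clock(),robot.get_tcp_pos(),robot.get_contact_force())
```

```text
[0.5 9.  4. ] [-0.27 -0.28  0.12]
1.0005877721153162 [0.1 0.4 0.3]
-0.1 [176.69771305 137.12906049] [186.23838329 162.91744571]
0 [183.33463173 131.26309162] [183.79503721 172.61913084]
0.1 [189.90557152 126.24782296] [181.35515005 182.46580126]
34.8 [ 0.56767024 -0.22236307  0.31958946] [-0.51557631 -0.24099713 -0.21967919]
```

View pics/s6.png

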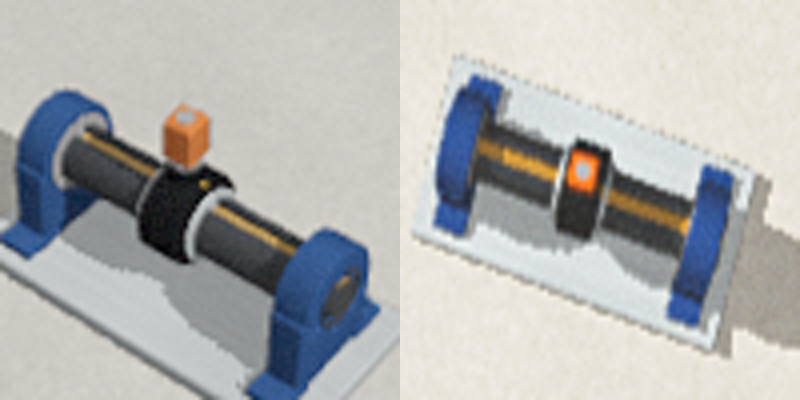

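The collar stands upright with the head at (187,137) in the scene crop and (585,172) in the top crop, within a few pixels of the prediction for the screw fully in. The arm is clear, so I'll hand in.

Run:
```python
from bench import robot
robot.finish_job(); print(robot.get_clock())
```

```text
the job is handed in; nothing more can be done
the job is handed in; nothing more can be done
```

I swung the collar from about 0.87 rad until the screw's nose dropped into the flat, turned the orange head to its stop, let go and handed in at about 35 s. No verdict was reported.

- **Flat:** rocking the collar met a wall at about -0.12 and at about +0.08 rad, with 4–5 N across the screw head. That is 0.2 rad of play, and it agrees with the flat lying near 0 in the pictures.
- **Screw:** turned clockwise from the middle of the play, it ran freely to about 1.5 rad. The torque then jumped to about 1.25 N m at a commanded 1.54, so I eased back to 1.505 before letting go.
- **Last checks:** after withdrawing, both views show the collar upright and the head within a few pixels of where a fully turned-in screw should be. The force on the tool was about zero. I saw nothing else on the bench disturbed, but I did not measure the other items again.
- **Disagreements:**
  - The real fingertips sit about 35 mm further back along the tool axis than the stated TCP, seen in both cameras. I corrected for this before gripping.
  - The turning forces read lower than the task gives: about 1 N for the collar against 3–5 N, and under 0.15 N m for the screw against 0.12–0.2 N m.

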